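# Set the polarimeter dial with its coarse wheel and fine knob

## Robot

A 6-joint arm with a two-finger parallel gripper is mounted at the origin on the work surface. World frame = base frame: x ahead of the robot, y to its left, z up, the work surface at z = 0. Lengths are in m, angles in rad, forces in N, time in s.
With the tool pointing down it reaches from about 0.3 to 0.85 m from the base axis. Payload 5.4 kg.
Tool frame: the origin (TCP) lies between the finger pads; the fingertips stand 8 mm ahead of it and the grasp point (between the pads) lies 11 mm behind it (arm.finger_overhang is the x of the fingertips in the tool frame, in m); x points along the fingers, y is the direction in which the jaws open and shut, and the axes are right-handed (so a half turn about x gives the same grasp; the last joint's range is limited). The gripper opens to 85 mm and grips with 20 to 120 N. Pads are 22 mm wide; open, the fingers measure 114 mm over their backs; the gripper's body (76 mm by 85 mm) begins 54 mm behind the grasp point. The pads swing forward as they close: fully open they stand 13 mm farther back than shut.
Start: joints at [-1.455, 0.158, 1.597, -0, 1.386, -0.21], TCP at [0.184, -0.545, 0.239] pointing down, gripper open.
Joint ranges: [-2.91, 2.91], [-0.94, 2.29], [0.18, 2.7], [-1.29, 4.43], [0.17, 2.64], [-3, 3]. Speed limits (rad/s): [2.57, 2.57, 3.14, 3.14, 3.14, 3.14].

## Interface

Orientations are given as a unit quaternion [w, x, y, z].
In Python, from bench import arm gives the robot as it stands. The module is installed in compiled form; this text tells all that it offers.
- The arm moves only by the shell command python3 -m pendant 'ROWS' [OPENING] [FORCE]. ROWS is JSON, a list that holds one entry, the list of rows, each a list of 6 numbers: the shift along the tool's x, y, z each as a share of 0.08 m, from -1 to 1, then the turn, a rotation vector about the tool's x, y, z each as a share of 90 degrees, from -1 to 1. A call has 1 to 5 rows; each row is the pose to reach, as a shift and turn from the pose commanded when the call began, along the tool's axes at that moment; what a row does not reach only later rows make up. A row lasts 1/8 s, in which the tool goes at most 62.5 mm and 10.7 degrees, less where a joint would pass 70% of its speed; a pose out of reach is approached as far as the arm can. A call with a number of a shift or a turn outside -1 to 1 is refused whole. A call with a gripper value outside its range is refused whole. OPENING is the closure, from -1 (fully open) to 1 (shut), set as the call begins (- or left out, the last holds). The fingers move at their own pace and stop on an object; FORCE is the grip in N (left out, the last holds). Time passes only in rows, so rows that repeat a pose let the fingers close. It gives the time, the measured TCP pose, the force and the opening at its end, in the units of the state.
- arm.state(): the state, without advancing time (a new reading comes with each control period).
- arm.camera(name): name is "side" or "top" or "wrist"; returns the picture (480x640x3 uint8, red, green, blue); there is no depth.
- arm.camera_params(name): a dict with "vertical_fov" (degrees; the focal length in pixels is half the picture's height over the tangent of half this angle, whatever the lens; pixels are square), "cx", "cy" (the principal point, pixels), "origin" and "attitude" of the camera in the world; the wrist camera has in their place "tool_from_camera" (4x4, takes a point from camera to tool coordinates, whose origin is the TCP and whose axes are the tool frame's). Camera axes: x right, y up, looking along -z (the intrinsics and any distortion apply to the point x, -y, -z); pixel columns grow to the right and rows downward; lengths in m; the calibration is good to about 2 mm. The wrist camera is an equidistant fisheye: a pixel r from the principal point sees the ray r / f radians off the axis. A picture is of the moment at which its call begins: read the wrist's pose just before it. camera_params takes no time and is no camera call.
- arm.finish_job(): hands the job in, once; it reports no verdict.
The state is a dict: "time_s": time; "q": joint angles; "qvel": joint speeds; "joint_torque": joint torques, N m; "ee_pos": TCP position; "tool_rot": TCP orientation; "ft_force": force on the tool from outside, world axes, zero at the start; "wrist_torque": the same for the moment, N m; "opening": opening from 0.0 (shut) to 1.0 (fully open).
Only numpy, scipy, OpenCV 4.12 (cv2) and the standard library are available. Lean on these libraries where they do the work, as an engineer would, in place of code of your own. Each camera call takes 0.05 s, during which the arm holds its last target. There are 200 camera calls.

## Task

On the polarimeter's dial, push the big outer wheel round by its orange pegs until the wheel's short yellow index stands within the green band, then turn the blue inner knob until the tip of the long black pointer lies over the red dot, with the yellow index still in the green band. Move the black pointer only by the wheel and the knob, never by touching it, and leave the card terminal, mouse and gel bottle where they are. Let go when done.

Things in the scene. Friction and masses are not known exactly. Their poses are not given: they have to be found in the camera images.
- reader: white benchtop polarimeter, 340 x 370 mm, deck 40 mm high, fixed; origin at the centre of its underside, x away from the robot, y to the left, z up; yaw up to 0.35 rad. On the deck a flat white dial, 268 mm across, with a vertical axis 30 mm towards the robot (-x) from the origin. An amber sample tube lies across the far side at x = 138 mm, up to 90 mm high.
- coarse (a joint): angle of the outer black wheel, rad, positive anticlockwise from above, starts near 0, stops at -3.8 and 3.8 (never in the shorter way round to the band). 144 mm across, top face 62 mm above the desk, three upright orange pegs. Friction 0.2 N m (3.5 N at a peg); stays where left. Carries the inner knob and the black pointer round with it.
- fine (a joint): angle of the blue inner knob relative to the wheel, rad, positive anticlockwise seen from above, stops at -2.6 and 2.6, starts within 0.1 of 0. One rad turns the black pointer 0.25 rad the same way relative to the wheel. Friction about 0.05 N m, too little to drag the wheel; it stays where it is left.
- peg0 (a point): middle of an orange peg on the outer wheel: upright round peg 14 mm in diameter, 60 mm from the wheel's axis, reaching from 62 to 100 mm above the desk (this point is at 81 mm), 60 degrees anticlockwise from the yellow index
- peg1 (a point): the second such peg, opposite the yellow index
- peg2 (a point): the third such peg, 60 degrees clockwise from the yellow index
- knob_grip (a point): on the common axis of dial, wheel and knob, 94 mm above the desk: grip point of the blue inner knob, an upright bar 56 mm long along this point's x axis, 14 mm thick along its y, from 76 to 108 mm above the desk, on a round aluminium boss 52 mm across whose top is at 76 mm. Turns with the knob.
- wheel_tip (a point): outer end of the short yellow index on the wheel, 86 mm from the axis, 62 mm above the desk; the index is 9 mm wide and sticks 14 mm out of the wheel's rim
- pointer_tip (a point): tip of the long thin black pointer that comes out from under the wheel, 118 mm from the axis, 46 mm above the desk, 5 mm wide; at the start it lies nearly under the yellow index
- pointer: the long black pointer with the steel disc under the wheel that carries it; not to be touched. Origin on the dial's axis at desk height, x axis along the pointer
- band_mid (a point): middle of the green band on the dial on the circle of the index's end, 86 mm from the axis; the band is 22 mm long along that circle, so the index is in the band when its end is within 11 mm of this point seen from above. The band may lie anywhere round the dial that is at least 0.7 rad from the index.
- red_mid (a point): centre of the red dot on the dial, 12 mm across, 118 mm from the axis, about 0.24 rad to one side or the other of the green band's middle; the pointer's tip is over the dot when within 6 mm of this point seen from above. A blue dot on the opposite side is not used.
- terminal: black and red card terminal, 165 x 80 x 50 mm, loose bystander beside the reader; origin at its underside's centre
- mouse: black computer mouse, 105 x 62 x 33 mm, loose bystander; origin at its underside's centre
- gel: hand-gel bottle, 58 mm across, 130 mm high, blue cap, loose bystander; origin at its underside's centre

How it is judged:
By the outcome, as a careful person would: the job done as asked, in the order asked, and still so for the second after the job is handed in, with the robot touching nothing.
It also fails if it takes over 67 s, if anything falls off the work surface, if the arm or the gripper's body presses on something with over 40 N, if the wrist force passes 120 N, or if a joint passes its speed limit or range.

## Working session

There is one attempt and no reset: what is moved stays moved. The work goes in short steps, Python scripts to look and compute and a shell command to move; the robot and the scene stay as the last step left them, time stands still between calls to the robot, and variables do not carry over. Pictures are saved under pics/ and viewed, about 8 in all and at most 12, crops included, and the job is handed in when it is done.

```bash
mkdir -p pics; cat > h.py <<'E'
import numpy as np, cv2
from scipy.spatial.transform import Rotation as R
from bench import arm
def rot(q): return R.from_quat([q[1],q[2],q[3],q[0]]).as_matrix()
def snap(n,f):
    im=arm.camera(n); cv2.imwrite(f'pics/{f}.png',im[:,:,::-1]); return im
def att(a):
    a=np.array(a,float); return a if a.shape==(3,3) else rot(a)
def ray2plane(n,u,v,z,st=None):
    p=arm.camera_params(n); f=240/np.tan(np.radians(p['vertical_fov'])/2)
    x,y=u-p['cx'],v-p['cy']
    if n=='wrist':
        r=np.hypot(x,y); th=r/f; d=np.array([x/r*np.sin(th),-y/r*np.sin(th),-np.cos(th)])
        T=np.array(p['tool_from_camera']); W=rot(st['tool_rot'])
        o=np.array(st['ee_pos'])+W@T[:3,3]; d=W@T[:3,:3]@d
    else:
        d=att(p['attitude'])@np.array([x/f,-y/f,-1]); o=np.array(p['origin'])
    return o+d*(z-o[2])/d[2]
E
python3 - <<'E'
from h import *
print(arm.state())
for n in('side','top','wrist'):
    print(n,arm.camera_params(n))
snap('top','top0')
E
```

```text
{'time_s': 0.0, 'q': array([-1.45512117e+00,  1.59026293e-01,  1.59825101e+00, -1.25671041e-06,
        1.38619189e+00, -2.10096254e-01]), 'qvel': array([-0.00022397, -0.00028783,  0.0008713 ,  0.00125429, -0.00048019,
        0.0021578 ]), 'joint_torque': array([ 2.45987641e-03, -3.95992362e+01, -3.31431842e+01,  8.36326080e-05,
        8.26031843e-03, -1.54426027e-05]), 'ee_pos': array([ 0.183935  , -0.5441655 ,  0.23832026]), 'tool_rot': array([ 0.11400624,  0.69777767,  0.11533172, -0.69771592]), 'ft_force': array([0.89200371, 0.18281316, 0.78052962]), 'wrist_torque': array([-0.02103165, -0.0214648 , -0.00375396]), 'opening': 0.9983690969751029}
side {'vertical_fov': 52.23330455323312, 'cx': 322.9602839443628, 'cy': 236.73103872347144, 'origin': array([-0.01905312,  0.68206844,  0.65740499]), 'attitude': array([-0.30693039, -0.17275774,  0.44446049,  0.82365246])}
top {'vertical_fov': 50.745355992298634, 'cx': 310.7046780060196, 'cy': 246.0026428185711, 'origin': array([0.51790186, 0.03065514, 0.94945772]), 'attitude': array([-0.69897301, -0.03268728,  0.01731159,  0.71419086])}
wrist {'vertical_fov': 65.70646984690485, 'cx': 313.5638505459842, 'cy': 236.50418808874804, 'tool_from_camera': array([[ 3.10090954e-04,  3.01833150e-01, -9.53360715e-01,
        -1.35601096e-01],
       [ 9.99999487e-01,  8.25395916e-04,  5.86580332e-04,
        -7.26795618e-04],
       [ 9.63949431e-04, -9.53360408e-01, -3.01832740e-01,
        -7.66531599e-02],
       [ 0.00000000e+00,  0.00000000e+00,  0.00000000e+00,
         1.00000000e+00]])}
```

View pics/top0.png

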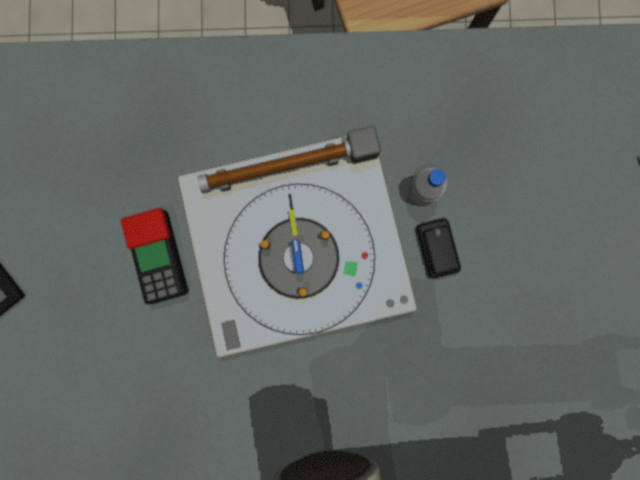

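The dial axis is near (299,258), with the index and pointer pointing up at (293,222). The green band is at (351,269), red dot at (365,255), blue dot at (359,286), and the pegs at (265,244), (325,235) and (303,293). The shorter way round is clockwise. I'll enlarge this view.

```bash
python3 - <<'E'
import cv2
im=cv2.imread('pics/top0.png')[175:340,215:385]
cv2.imwrite('pics/c0.png',cv2.resize(im,None,fx=3.6,fy=3.6,interpolation=cv2.INTER_CUBIC))
E
```

```text
(no output)
```

View pics/c0.png

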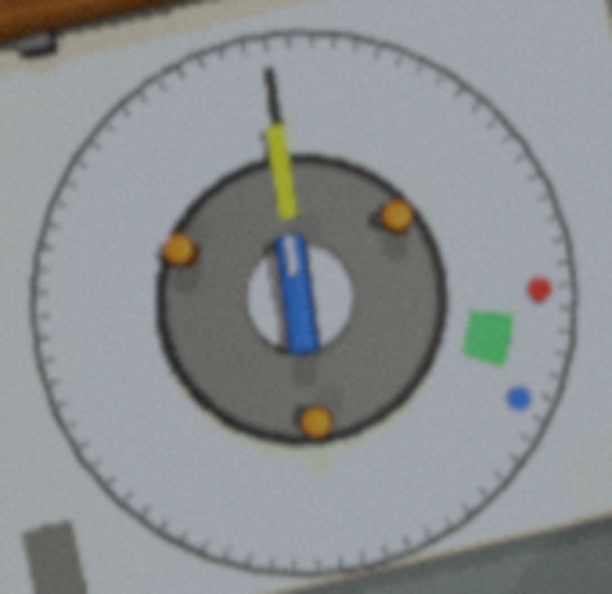

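```bash
python3 - <<'E'
from h import *
def P(x,y,z): return ray2plane('top',215+(x+.5)/3.6-.5,175+(y+.5)/3.6-.5,z)
c=P(304,303.5,.042); print('c',c)
print('rim wheel c', P(302,298,.062))
pg=[P(180,249,.1),P(316,422,.1),P(397,215,.1)]; print('peg centroid',np.mean(pg,0))
c=np.mean(pg,0)*.5+c*.5
for n,x,y,z in[('green',489,338,.042),('red',540,290,.042),('ptr',268,69,.046),('idx',274,127,.062),('p0',180,249,.1),('p1',316,422,.1),('p2',397,215,.1),('k1',289,237,.108),('k2',305,353,.108)]:
    p=P(x,y,z); d=p[:2]-c[:2]; print(n,p,'r',np.hypot(*d),'ang',np.arctan2(d[1],d[0]))
s=arm.state();print(rot(s['tool_rot']))
E
```

```text
c [0.55958115 0.07108723 0.042     ]
rim wheel c [0.56136888 0.07112119 0.062     ]
peg centroid [0.56094738 0.07143246 0.1       ]
green [ 0.54042334 -0.02058397  0.042     ] r 0.0939624901592189 ang -1.783555763271959
red [ 0.56374597 -0.04654639  0.042     ] r 0.11785767738637744 ang -1.5412503818595733
ptr [0.67742897 0.08671918 0.046     ] r 0.11818019580219628 ang 0.13118751975318194
idx [0.64575468 0.08328558 0.062     ] r 0.0863320882791729 ang 0.13975066090128102
p0 [0.58373678 0.12615831 0.1       ] r 0.059705948294047 ang 1.1667573967684233
p1 [0.50169578 0.06397698 0.1       ] r 0.05901954867153618 ang -3.017879852447807
p2 [0.59740957 0.02416209 0.1       ] r 0.05998310236138297 ang -0.9029927970475197
k1 [0.58756137 0.07451747 0.108     ] r 0.027490805872384064 ang 0.11877782418297718
k2 [0.53367615 0.06812198 0.108     ] r 0.026772631268029846 ang -3.0241184018484963
[[-2.17959188e-04  3.20027780e-01 -9.47408134e-01]
 [ 1.89122474e-03 -9.47406330e-01 -3.20027606e-01]
 [-9.99998188e-01 -1.86151466e-03 -3.98748543e-04]]
```

```bash
cat >> h.py <<'E'
C=np.array([.5603,.0713])
def to(x,y,z,yang):
    s=arm.state(); W=rot(s['tool_rot']); d=W.T@(np.array([x,y,z])-s['ee_pos'])
    Y=np.array([np.cos(yang),np.sin(yang),0]);X=np.array([0,0,-1.])
    T=np.stack([X,Y,np.cross(X,Y)],1)
    rv=R.from_matrix(W.T@T).as_rotvec()
    print('shift',np.round(d/.08,3),'turn',np.round(rv/(np.pi/2),3),'t',s['time_s'],'F',np.round(s['ft_force'],1),'yang',np.arctan2(W[1,1],W[0,1]).round(3),'pos',s['ee_pos'].round(4))
E
for i in 1; do
python3 -m pendant '[[[0,-0.355,-0.5,0,0,0],[0,-0.71,-1,0,0,0],[0,-0.71,-1,0,0,0]]]' 0.25
python3 -m pendant '[[[0,-0.355,-0.5,0,0,0],[0,-0.71,-1,0,0,0],[0,-0.71,-1,0,0,0]]]'
python3 -m pendant '[[[0,-0.355,-0.5,0,0,0],[0,-0.71,-1,0,0,0],[0,-0.71,-1,0,0,0]]]'
python3 -m pendant '[[[0,-0.355,-0.5,0,0,0],[0,-0.71,-1,0,0,0],[0,-0.71,-1,0,0,0]]]'
python3 -m pendant '[[[0,-0.355,-0.5,0,0,0],[0,-0.71,-1,0,0,0],[0,-0.71,-1,0,0,0]]]'
python3 -m pendant '[[[0,-0.355,-0.5,0,0,0],[0,-0.71,-1,0,0,0],[0,-0.71,-1,0,0,0]]]'
python3 -m pendant '[[[0,0,0,-0.11,0,0],[0,0,0,-0.22,0,0],[0,0,0,-0.33,0,0],[0,0,0,-0.44,0,0],[0,0,0,-0.55,0,0]]]'
python3 -m pendant '[[[0,0,0,-0.11,0,0],[0,0,0,-0.22,0,0],[0,0,0,-0.33,0,0],[0,0,0,-0.44,0,0],[0,0,0,-0.55,0,0]]]'
done
python3 -c "
from h import *
to(.5974,.0242,.17,.668)"
```

```text
time_s: 0.42
ee_pos: [0.2431, -0.4629, 0.2386]
tool_rot: [0.115, 0.698, 0.117, -0.697]
ft_force: [0.9, -0.7, 0.6]
opening: 0.386
time_s: 0.8
ee_pos: [0.3001, -0.3845, 0.239]
tool_rot: [-0.116, -0.698, -0.116, 0.698]
ft_force: [-0.3, 0.2, 0.0]
opening: 0.375
time_s: 1.18
ee_pos: [0.3575, -0.3058, 0.2391]
tool_rot: [-0.116, -0.698, -0.116, 0.698]
ft_force: [-0.6, 0.1, -1.3]
opening: 0.373
time_s: 1.55
ee_pos: [0.4151, -0.227, 0.2392]
tool_rot: [-0.116, -0.698, -0.116, 0.698]
ft_force: [-0.1, -0.9, -0.1]
opening: 0.375
time_s: 1.92
ee_pos: [0.4728, -0.148, 0.2391]
tool_rot: [-0.116, -0.698, -0.115, 0.698]
ft_force: [-0.5, -0.8, 0.2]
opening: 0.377
time_s: 2.3
ee_pos: [0.5305, -0.069, 0.2391]
tool_rot: [-0.115, -0.698, -0.115, 0.698]
ft_force: [0.2, -0.8, 0.5]
opening: 0.375
time_s: 2.92
ee_pos: [0.529, -0.0716, 0.2392]
tool_rot: [-0.397, -0.585, -0.397, 0.586]
ft_force: [0.6, 0.1, -0.3]
opening: 0.377
time_s: 3.55
ee_pos: [0.529, -0.0716, 0.2391]
tool_rot: [0.606, 0.365, 0.606, -0.366]
ft_force: [-0.7, 0.4, 0.4]
opening: 0.377
shift [ 0.862  1.316 -0.66 ] turn [-0.116  0.     0.001] t 3.55 F [-0.7  0.4  0.4] yang 0.486 pos [ 0.529  -0.0716  0.2391]
```

```bash

python3 -m pendant '[[[0.2,0.6,-0.33,-0.06,0,0],[0.5,1,-0.66,-0.116,0,0],[0.86,1,-0.66,-0.116,0,0],[0.86,1,-0.66,-0.116,0,0]]]' >/dev/null
python3 -c "
from h import *
to(.5974,.0242,.17,.668)"
```

```text
shift [-0.03   0.313  0.074] turn [-0.003 -0.002  0.003] t 4.05 F [ 0.2 -0.2  0.1] yang 0.663 pos [0.574  0.0135 0.1678]
```

```bash

python3 -m pendant '[[[0,0.31,0.075,0,0,0],[0,0.31,0.075,0,0,0]]]' >/dev/null
python3 -c "
from h import *
to(.5974,.0242,.083,.668)
snap('wrist','w1')"
```

```text
shift [ 1.115 -0.033 -0.028] turn [-0.003  0.002 -0.001] t 4.3 F [-0.6 -0.3 -0.3] yang 0.664 pos [0.6006 0.0242 0.1722]
```

View pics/w1.png

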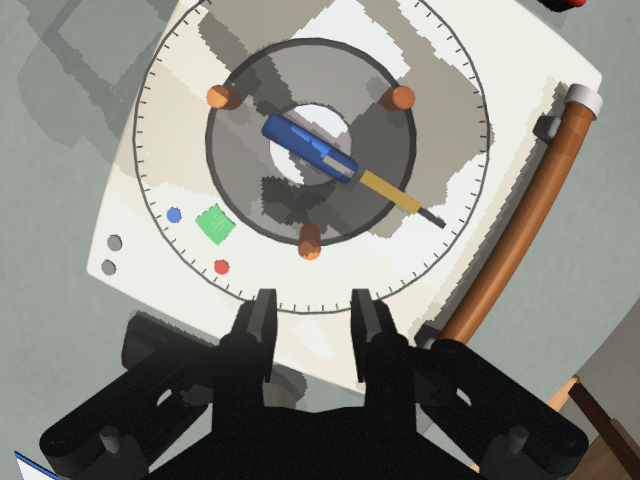

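The peg2 top at (310,250) sits centred between the jaws (tips at x≈270 and 358). I'll check its position along the fingers, then go down.

```bash

python3 -c "
from h import *
s=arm.state();print(ray2plane('wrist',310,252,.1,s))"
python3 -m pendant '[[[0.3,-0.03,-0.03,0,0,0],[0.6,-0.03,-0.03,0,0,0],[0.9,-0.03,-0.03,0,0,0],[1,-0.03,-0.03,0,0,0],[1,-0.03,-0.03,0,0,0]]]'
python3 -m pendant '[[[0.1,0,0,0,0,0],[0.1,0,0,0,0,0]]]'
python3 -c "
from h import *
to(.5974,.0242,.083,.668)"
```

```text
[0.59631678 0.02495474 0.1       ]
time_s: 4.97
ee_pos: [0.5956, 0.026, 0.0908]
tool_rot: [0.636, 0.31, 0.636, -0.31]
ft_force: [0.1, -0.6, 0.3]
opening: 0.374
time_s: 5.22
ee_pos: [0.5958, 0.0266, 0.0825]
tool_rot: [0.636, 0.309, 0.636, -0.309]
ft_force: [-0.6, 0.8, 0.0]
opening: 0.373
shift [-0.006 -0.003  0.036] turn [-0.002 -0.     0.   ] t 5.225 F [-0.6  0.8  0. ] yang 0.665 pos [0.5958 0.0266 0.0825]
```

```bash

python3 -m pendant '[[[0,0,0.03,0,0,0],[0,0,0.03,0,0,0],[0,0,0.03,0,0,0]]]' 0.48 >/dev/null
python3 -m pendant '[[[0,-0.112,-0.008,0.0955,0,0],[0,-0.222,-0.033,0.191,0,0],[0,-0.326,-0.075,0.286,0,0],[0,-0.424,-0.131,0.382,0,0],[0,-0.511,-0.201,0.477,0,0]]]'
python3 -c "
from h import *
s=arm.state();d=s['ee_pos'][:2]-C;a=np.arctan2(d[1],d[0]);print(np.hypot(*d),a,a+np.pi/2)
to(.5974,.0242,.083,.668-.75)"
```

```text
time_s: 6.22
ee_pos: [0.5561, 0.0123, 0.0829]
tool_rot: [0.478, 0.523, 0.476, -0.521]
ft_force: [3.5, 1.5, -2.4]
opening: 0.258
0.059187483906928594 -1.6417051478144389 -0.07090882101954232
shift [-0.     0.501 -0.195] turn [-0.005 -0.    -0.002] t 6.225 F [ 3.5  1.5 -2.4] yang -0.089 pos [0.5561 0.0123 0.0829]
```

```bash

python3 -m pendant '[[[0,-0.112,-0.008,0.0955,0,0],[0,-0.222,-0.033,0.191,0,0],[0,-0.326,-0.075,0.286,0,0],[0,-0.424,-0.131,0.382,0,0],[0,-0.511,-0.201,0.477,0,0]]]'
python3 -m pendant '[[[0,-0.112,-0.008,0.0955,0,0],[0,-0.222,-0.033,0.191,0,0],[0,-0.29,-0.06,0.254,0,0],[0,-0.29,-0.06,0.254,0,0]]]'
python3 -c "
from h import *
s=arm.state();d=s['ee_pos'][:2]-C;a=np.arctan2(d[1],d[0]);print(np.hypot(*d),a,a+np.pi/2)
to(*s['ee_pos'],.668-1.9)
snap('wrist','w2')
im=snap('top','t2')[175:340,215:385]
cv2.imwrite('pics/c2.png',cv2.resize(im[:,:,::-1],None,fx=3.6,fy=3.6,interpolation=cv2.INTER_CUBIC))"
```

```text
time_s: 6.85
ee_pos: [0.5165, 0.0308, 0.0829]
tool_rot: [0.254, 0.661, 0.252, -0.66]
ft_force: [2.4, -3.0, -1.3]
opening: 0.261
time_s: 7.35
ee_pos: [0.5038, 0.0519, 0.0827]
tool_rot: [0.12, 0.697, 0.119, -0.697]
ft_force: [-0.2, -1.3, 0.0]
opening: 0.26
0.05972303306425577 -2.8108159748694113 -1.2400196480745147
shift [0. 0. 0.] turn [ 0.001  0.    -0.   ] t 7.35 F [-0.2 -1.3  0. ] yang -1.231 pos [0.5038 0.0519 0.0827]
```

View pics/w2.png

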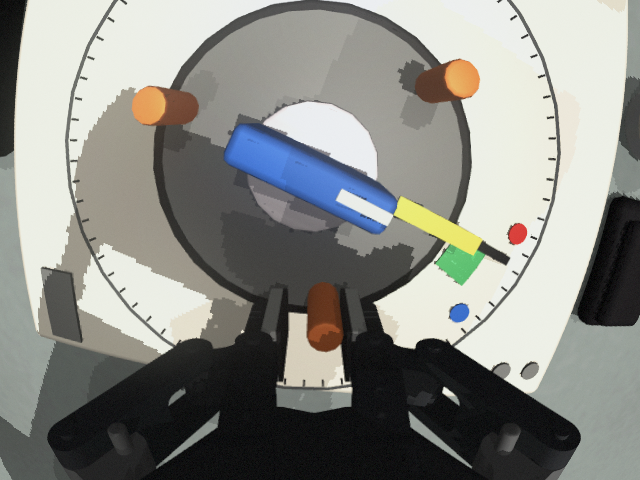

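The index end at (480,247) lies on the red-side edge of the green band, centred near (460,264). It needs a little more push.

```bash

python3 -c "
from h import *
s=arm.state()
for n,u,v,z in[('idx',480,247,.062),('tip',508,262,.046),('red',517,234,.042),('green',459,264,.042),('blue',459,313,.042),('peg',325,337,.1)]:
    d=ray2plane('wrist',u,v,z,s)[:2]-C;print(n,np.hypot(*d),np.arctan2(d[1],d[0]))"
```

```text
idx 0.086738815939504 -1.6799639102983108
tip 0.11775694524289325 -1.6900224640746346
red 0.1171250191018799 -1.5549601795595034
green 0.09417318896433131 -1.844921772601973
blue 0.11774730082134913 -2.0331757835310262
peg 0.059935407258701195 -2.753143413577435
```

```bash

python3 -m pendant '[[[0,-0.035,0,0.03,0,0],[0,-0.075,-0.003,0.064,0,0],[0,-0.075,-0.003,0.064,0,0]]]' >/dev/null
python3 -m pendant '[[[0,0.035,0,0,0,0],[0,0.035,0,0,0,0]]]' 0.25
python3 -m pendant '[[[-0.4,0,0,0,0,0],[-0.9,0,0,0,0,0],[-0.9,0,0,0,0,0],[-0.9,0,0,0,0,0]]]'
python3 -c "
from h import *
snap('wrist','w3')
to(*C,.16,0)"
```

```text
time_s: 8.07
ee_pos: [0.5028, 0.0551, 0.0824]
tool_rot: [-0.084, -0.702, -0.084, 0.702]
ft_force: [0.3, 0.1, 0.2]
opening: 0.373
time_s: 8.57
ee_pos: [0.5022, 0.0552, 0.1538]
tool_rot: [-0.084, -0.702, -0.084, 0.702]
ft_force: [0.0, -0.1, -1.0]
opening: 0.376
shift [-0.087 -0.022 -0.758] turn [-0.848  0.001  0.002] t 8.625 F [-0.8  0.6 -0.3] yang -1.333 pos [0.5018 0.0553 0.1532]
```

View pics/w3.png

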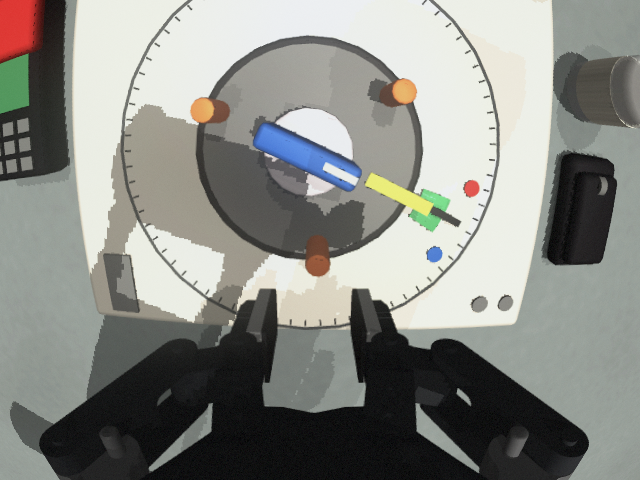

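The index end at (431,211) is now in the middle of the green band (431,210). The pointer tip is at (459,223) and the red dot at (471,188). Next I'll measure the bar angle.

```bash

python3 -c "
from h import *
s=arm.state()
for n,u,v,z in[('idx',431,211,.062),('tip',459,223,.046),('red',471.5,188.5,.042),('green',431,210,.042),('blue',434,254,.042),('bar1',355,179,.108),('bar2',262,131,.108)]:
    p=ray2plane('wrist',u,v,z,s)[:2];d=p-C;print(n,p,np.hypot(*d),np.arctan2(d[1],d[0]))
to(*C,.155,-1.8+np.pi/2)"
```

```text
idx [ 0.54078542 -0.01267641] 0.08621401738969627 -1.7991255891404487
tip [ 0.53528916 -0.04243987] 0.11645728726524353 -1.787246537935678
red [ 0.56131683 -0.04541569] 0.1167201164879842 -1.5620845321654153
green [ 0.53833704 -0.02009075] 0.09399277197443834 -1.806643143213484
blue [ 0.5074855  -0.03326711] 0.11714798792544504 -2.0384976925964127
bar1 [0.55392902 0.04779918] 0.024349081719812034 -1.8355296145662394
bar2 [0.56638438 0.09737196] 0.026772497091317873 1.3415307609799034
shift [-0.025 -0.022 -0.758] turn [-0.703  0.001  0.001] t 8.625 F [-0.8  0.6 -0.3] yang -1.333 pos [0.5018 0.0553 0.1532]
```

```bash

python3 -m pendant '[[[0,-0.01,-0.25,-0.11,0,0],[0,-0.02,-0.5,-0.22,0,0],[0,-0.02,-0.758,-0.33,0,0],[0,-0.02,-0.758,-0.44,0,0],[0,-0.02,-0.758,-0.55,0,0]]]' 0.15 >/dev/null
python3 -m pendant '[[[0,0,0,-0.07,0,0],[0,0,0,-0.14,0,0],[0,0,0,-0.14,0,0]]]'
python3 -c "
from h import *
to(.5602,.0718,.089,-.246)"
```

```text
time_s: 9.62
ee_pos: [0.5603, 0.071, 0.1529]
tool_rot: [-0.433, -0.558, -0.434, 0.559]
ft_force: [-0.9, 0.5, 0.4]
opening: 0.423
shift [ 0.798 -0.002 -0.009] turn [-0.003  0.     0.002] t 9.625 F [-0.9  0.5  0.4] yang -0.25 pos [0.5603 0.071  0.1529]
```

```bash

python3 -m pendant '[[[0.3,0,0,0,0,0],[0.55,0,0,0,0,0],[0.79,0,0,0,0,0],[0.79,0,0,0,0,0]]]'
python3 -m pendant '[[[0,0,0,0,0,0],[0,0,0,0,0,0],[0,0,0,0,0,0],[0,0,0,0,0,0]]]' 1 25
python3 -c "
from h import *
to(.5602,.0718,.089,-.246)"
```

```text
time_s: 10.12
ee_pos: [0.5595, 0.0711, 0.089]
tool_rot: [-0.433, -0.557, -0.435, 0.56]
ft_force: [1.0, 0.3, 0.9]
opening: 0.422
time_s: 10.62
ee_pos: [0.56, 0.0715, 0.0919]
tool_rot: [-0.433, -0.558, -0.435, 0.559]
ft_force: [-7.0, 1.8, 3.2]
opening: 0.155
shift [ 0.037  0.002 -0.004] turn [-0.002 -0.     0.002] t 10.625 F [-7.   1.8  3.2] yang -0.249 pos [0.56   0.0715 0.0919]
```

```bash

python3 -m pendant '[[[0,0,0,-0.1,0,0],[0,0,0,-0.2,0,0],[0,0,0,-0.3,0,0],[0,0,0,-0.4,0,0],[0,0,0,-0.5,0,0]]]'
python3 -m pendant '[[[0,0,0,-0.04,0,0],[0,0,0,-0.05,0,0],[0,0,0,-0.05,0,0]]]'
python3 -c "
from h import *
s=arm.state();to(*C,.155,0)
snap('wrist','w4')"
```

```text
time_s: 11.25
ee_pos: [0.5607, 0.0716, 0.092]
tool_rot: [0.615, 0.348, 0.616, -0.348]
ft_force: [-4.1, 1.6, 1.5]
opening: 0.157
time_s: 11.62
ee_pos: [0.5608, 0.0717, 0.092]
tool_rot: [0.627, 0.326, 0.628, -0.325]
ft_force: [-4.0, 3.2, 3.1]
opening: 0.157
shift [-0.788 -0.008 -0.001] turn [ 0.391 -0.001  0.   ] t 11.625 F [-4.   3.2  3.1] yang 0.614 pos [0.5608 0.0717 0.092 ]
```

View pics/w4.png

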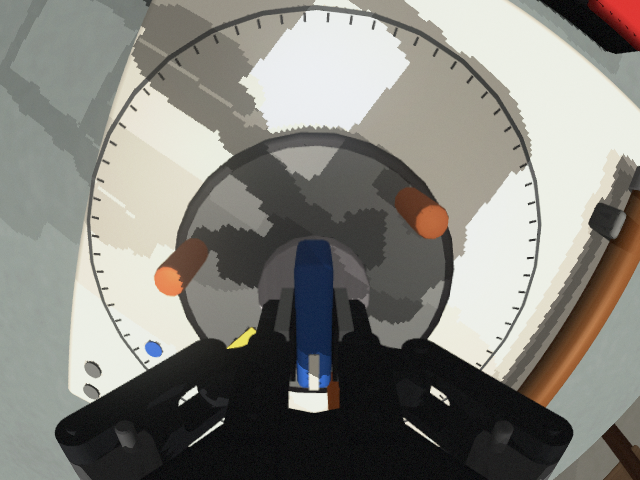

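The gripper hides the red dot. I'll add the last bit of turn, release, rise and look.

```bash

python3 -m pendant '[[[0,0,0,-0.02,0,0],[0,0,0,-0.02,0,0]]]'
python3 -m pendant '[[[0,0,0,0,0,0],[0,0,0,0,0,0],[0,0,0,0,0,0]]]' 0.25 >/dev/null
python3 -m pendant '[[[-0.3,0,0,0,0,0],[-0.6,0,0,0,0,0],[-0.8,0,0,0,0,0],[-0.8,0,0,0,0,0]]]'
python3 -m pendant '[[[-0.4,0,0.4,0.11,0,0],[-0.8,0,0.8,0.22,0,0],[-0.8,0,1,0.33,0,0],[-0.8,0,1,0.44,0,0],[-0.8,0,1,0.55,0,0]]]'
python3 -m pendant '[[[0,0,0,0.1,0,0],[0,0,0.3,0.2,0,0],[0,0,0.3,0.3,0,0],[0,0,0.3,0.4,0,0],[0,0,0.3,0.4,0,0]]]'
python3 -c "
from h import *
im=snap('wrist','w5');im=snap('top','t5');print(arm.state()['ee_pos'])"
```

```text
time_s: 11.92
ee_pos: [0.5608, 0.0717, 0.092]
tool_rot: [0.632, 0.316, 0.633, -0.315]
ft_force: [-5.1, 3.9, 2.9]
opening: 0.157
time_s: 12.8
ee_pos: [0.5623, 0.0708, 0.1567]
tool_rot: [0.634, 0.316, 0.632, -0.315]
ft_force: [-0.9, -0.2, 0.0]
opening: 0.371
time_s: 13.42
ee_pos: [0.6089, 0.0068, 0.2176]
tool_rot: [-0.44, -0.552, -0.442, 0.553]
ft_force: [-0.1, -0.7, 0.7]
opening: 0.376
time_s: 14.05
ee_pos: [0.6037, -0.0164, 0.2179]
tool_rot: [-0.251, -0.66, -0.252, 0.662]
ft_force: [0.6, 0.6, -0.2]
opening: 0.374
[ 0.60391929 -0.01628536  0.21837851]
```

View pics/w5.png

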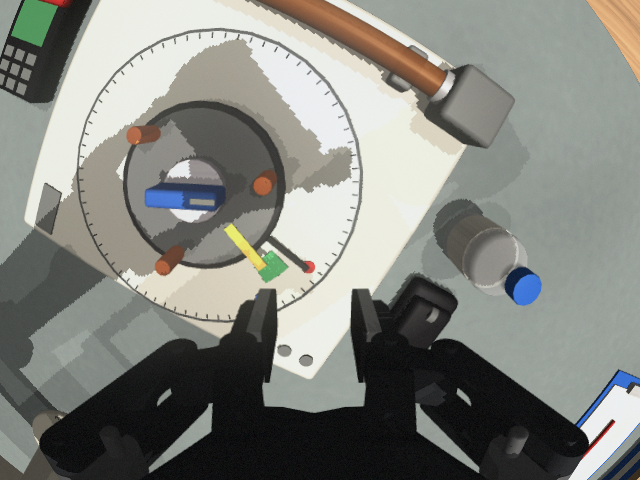

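The pointer tip, near (307,266), is at the red dot (309,267), and the index end (264,268) is at the band (272,266). I'll check this numerically on an enlargement.

```bash

python3 -c "
import cv2
im=cv2.imread('pics/w5.png')[215:290,220:330]
cv2.imwrite('pics/c5.png',cv2.resize(im,None,fx=7,fy=7,interpolation=cv2.INTER_CUBIC))"
```

```text
(no output)
```

View pics/c5.png

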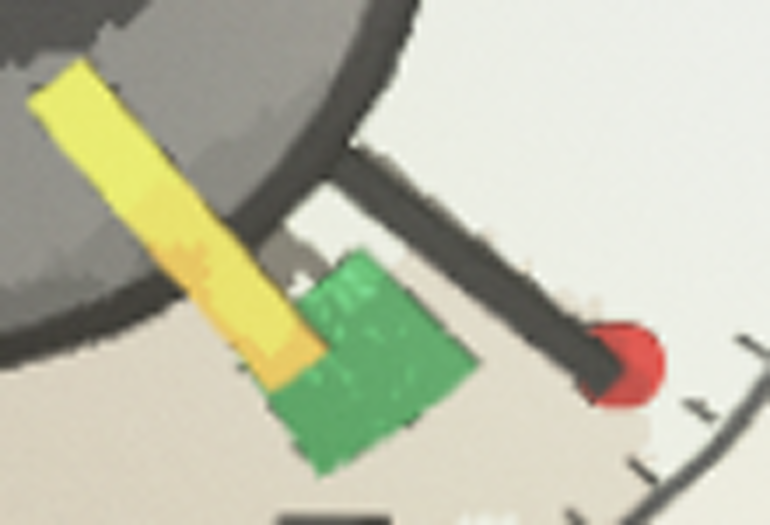

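```bash

python3 -c "
from h import *
s=arm.state()
for n,x,y,z in[('idx',299,371,.062),('tip',607,381,.046),('red',623,365,.042),('green',367,363,.042)]:
    p=ray2plane('wrist',220+(x+.5)/7-.5,215+(y+.5)/7-.5,z,s)[:2];d=p-C;print(n,p,np.hypot(*d),np.arctan2(d[1],d[0]))
im=cv2.imread('pics/t5.png')[175:340,215:385]
cv2.imwrite('pics/ct5.png',cv2.resize(im,None,fx=3.6,fy=3.6,interpolation=cv2.INTER_CUBIC))"
```

```text
idx [ 0.54154295 -0.01146913] 0.0848678765791726 -1.7936511456639574
tip [ 0.56048428 -0.04448144] 0.11578159133732262 -1.56920472528467
red [ 0.5622457  -0.04558548] 0.11690166901467246 -1.5541516515831049
green [ 0.54023199 -0.02061524] 0.09408047920041075 -1.7857548248965456
```

View pics/ct5.png

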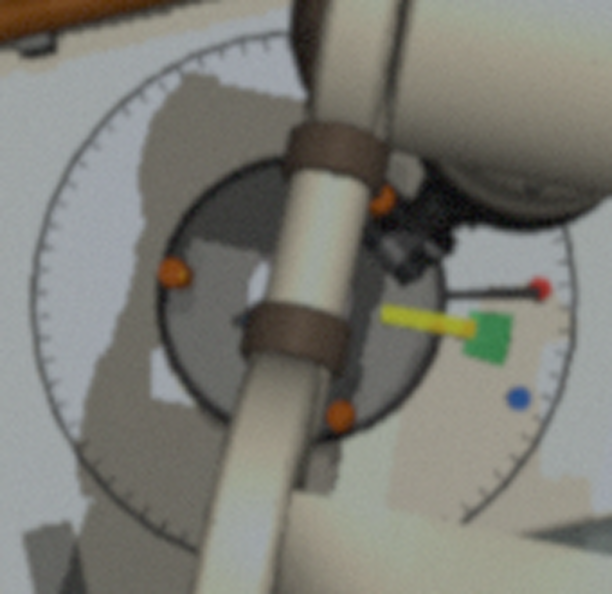

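The top view agrees: the pointer ends in the red dot at (540,290) and the index is in the band. The tip is about 2 mm off the dot's centre, against a 6 mm limit, and the robot is clear.

```bash
python3 -c "
from h import *
arm.finish_job()
print(arm.state()['time_s'])"
```

```text
the job is handed in; nothing more can be done
the job is handed in; nothing more can be done
```

The job is handed in at about 14 s on the robot's clock. The yellow index is in the green band and the pointer tip is over the red dot.

I pushed the wheel about 1.93 rad clockwise by peg2, using loosely set jaws. I then gripped the blue knob, turned it about 0.9 rad anticlockwise, let go and backed well clear.

| Last check (close-up) | Offset | Limit |
|---|---|---|
| Index from band middle | about 0.008 rad (1 mm) | 11 mm |
| Pointer tip from red dot centre | about 2 mm | 6 mm |

- **Views:** The wrist and top views agreed with each other.
- **Bystanders:** I did not measure the terminal, mouse and gel bottle again. I kept clear of them, and they showed no sign of having moved in the pictures.
- **Forces:** Wrist force readings stayed under about 10 N. When I closed on the knob, the arm showed a side force of about 7 N and rose 3 mm; this had no visible effect on the result.

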